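# Make up two imaging kits from the objective and filter stock

## Robot

A 7-joint arm with a two-finger parallel gripper is mounted at the origin on the work surface. World frame = base frame: x ahead of the robot, y to its left, z up, the work surface at z = 0. Lengths are in m, angles in rad, forces in N, time in s.
With the tool pointing down it reaches from about 0.4 to 0.85 m from the base axis. Payload 10.4 kg.
Tool frame: the origin (TCP) lies at the very end of the fingers, on their centre line; the grasp point (between the pads) lies r.tcp_to_grasp behind it (r.tcp_to_grasp is the distance from the TCP to the grasp point, in m); z points along the fingers, y is the line along which they close (so a half turn about z gives the same grasp; the last joint's range is limited). The gripper opens to 87 mm and grips with 3 to 60 N. Pads are 19 mm wide; open, the fingers measure 117 mm over their backs; the gripper's body (75 mm by 190 mm) begins 51 mm behind the grasp point.
Start: joints at [1.111, 0.332, -0.065, 1.46, 0.022, 1.35, -0.088], TCP at [0.264, -0.566, 0.223] pointing down, gripper open.
Joint ranges: [-2.6, 2.6], [-0.5, 2.12], [-1.47, 1.34], [0.16, 2.42], [-1.27, 4.41], [0.06, 2.06], [-2.6, 2.6]. Speed limits (rad/s): [2.22, 2.22, 2.79, 2.79, 3.14, 3.14, 3.14].

## Interface

Orientations are given as a unit quaternion [x, y, z, w].
In Python, from bench import monitor, cams, ticket, r gives the robot as it stands.
- The arm moves only by the shell command python3 -m crank 'ROWS' [OPENING] [FORCE]. ROWS is a JSON object whose one key "steps" holds a list of rows, each a list of 2 entries, a list of its own where there are three numbers: the shift along the world's x, y, z in units of 25 mm (1.0 is 25 mm), then the turn, a rotation vector about the world's x, y, z in units of 5 degrees (1.0 is 5 degrees). In form: {"steps": [[[x, y, z], [ax, ay, az]], ...]}. A call has 1 to 10 rows; each row shifts and turns the commanded pose from where the row before left it; what a row does not reach is not made up. A row lasts 1/12 s, in which the tool goes at most 41.7 mm and 7.16 degrees, less where a joint would pass 70% of its speed; a pose out of reach is approached as far as the arm can. A call is refused whole if a number of a shift passes 1 or a number of a turn 1, either way. A call with a gripper value outside its range is refused whole. OPENING is the finger opening in mm, from 0 to 87, set as the call begins (- or left out, the last holds). The fingers move at their own pace and stop on an object; FORCE is the grip in N (left out, the last holds). Time passes only in rows, so rows that do not move let the fingers close. It gives the time, the measured TCP pose, the force, the opening and the grip force at its end, in the units of the state.
- monitor.read_state(): the state, without advancing time (a new reading comes with each control period).
- cams.camera(name): name is "scene" or "top" or "wrist"; returns a dict with "pixels" (384x512x3 uint8, blue, green, red), "z_map" (384x512 float32, m along the optical axis (not along the pixel's ray), 0 where there is no reading), "vfov" (degrees; the focal length in pixels is half the picture's height over the tangent of half this angle, whatever the lens; pixels are square), "cx", "cy" (the principal point, pixels), "T" (4x4, takes a point from camera to world coordinates). Camera axes: x right, y up, looking along -z (the intrinsics and any distortion apply to the point x, -y, -z); pixel columns grow to the right and rows downward; lengths in m; the calibration is good to about 2 mm. A picture is of the moment at which its call begins.
- ticket.close_job(): hands the job in; it is judged then, once.
The state is a dict: "time": time; "joint_positions": joint angles; "joint_vel": joint speeds; "joint_torque": joint torques, N m; "ee_pos": TCP position; "eef_rot": TCP orientation; "ft_force": force on the tool from outside, world axes, zero at the start; "torque": the same for the moment, N m; "width": finger opening in m; "grip_force": force on a finger pad.
Only numpy, scipy, OpenCV 4.12 (cv2) and the standard library are available. Lean on these libraries where they do the work, as an engineer would, in place of code of your own. Each camera call takes 0.05 s, during which the arm holds its last target. There are 200 camera calls.

## Task

Make up the two imaging kits from the stock on the grey mat: the blue tray gets the yellow-ringed and the light-blue-ringed objectives and the filter cube with the orange glass; the white tray gets the green-ringed objective and the cube with the green glass. Set every piece down gently and upright in the middle of its pad: the cube on the square pad in the middle bay, each objective on a round pad of its own in an end bay (either end). Leave the red-ringed objective, the violet cube and the oil bottle standing where they are.

Things in the scene. Friction and masses are not known exactly. Their poses are not given: they have to be found in the camera images.
- obj_yellow: microscope objective with a yellow ring, nose up in its storage base on the stock mat (2 mm thick). Black base 36 mm dia, 12 mm high; metal barrel 28 mm dia from 12 to 40 mm height (grip here); sloping yellow ring, 29 mm dia, to 47.5 mm; thinner steel nose to 55.5 mm. 140 g. Origin: centre of the underside, z up.
- obj_blue: microscope objective with a light blue ring, nose up in its storage base on the stock mat (2 mm thick). Black base 36 mm dia, 12 mm high; metal barrel 28 mm dia from 12 to 40 mm height (grip here); sloping light blue ring, 29 mm dia, to 47.5 mm; thinner steel nose to 59.5 mm. 140 g. Origin: centre of the underside, z up.
- obj_green: microscope objective with a green ring, nose up in its storage base on the stock mat (2 mm thick). Black base 36 mm dia, 12 mm high; metal barrel 28 mm dia from 12 to 40 mm height (grip here); sloping green ring, 29 mm dia, to 47.5 mm; thinner steel nose to 57.5 mm. 140 g. Origin: centre of the underside, z up.
- obj_red: microscope objective with a red ring, nose up in its storage base on the stock mat (2 mm thick). Black base 36 mm dia, 12 mm high; metal barrel 28 mm dia from 12 to 40 mm height (grip here); sloping red ring, 29 mm dia, to 47.5 mm; thinner steel nose to 50.5 mm. 140 g. Origin: centre of the underside, z up. Not wanted: stays where it is.
- cube_orange: filter cube on the stock mat: black block, 36 mm along its x, 32 mm along its y, 38 mm high, with a round orange glass (24 mm) in a metal ring on top. Grip it by its sides. 90 g. Origin: centre of the underside, z up.
- cube_green: filter cube on the stock mat: black block, 36 mm along its x, 32 mm along its y, 38 mm high, with a round green glass (24 mm) in a metal ring on top. Grip it by its sides. 90 g. Origin: centre of the underside, z up.
- cube_violet: filter cube on the stock mat: black block, 36 mm along its x, 32 mm along its y, 38 mm high, with a round violet glass (24 mm) in a metal ring on top. Grip it by its sides. 90 g. Origin: centre of the underside, z up. Not wanted: stays where it is.
- oil_bottle: small brown dropper bottle of immersion oil with a white label band and a black cap, 30 mm diameter, 66 mm high, about 45 g, standing on the stock mat. Origin: centre of its underside, z up. Not wanted: stays where it is.
- tray_blue: blue tray, loose, 0.6 kg, 232 (x) by 96 (y) mm, floor 4 mm thick, walls 4 mm thick, 16 high, dividers 14 high. Three bays, 72 by 88 mm inside, centres at x -76, 0, 76, y 0; flush near-black pad (50 mm) at each centre: round in end bays (objectives), square in the middle one (cube). Origin: centre of the underside, x along the row of bays, z up.
- tray_white: white tray, loose, 0.6 kg, 232 (x) by 96 (y) mm, floor 4 mm thick, walls 4 mm thick, 16 high, dividers 14 high. Three bays, 72 by 88 mm inside, centres at x -76, 0, 76, y 0; flush grey pad (50 mm) at each centre: round in end bays (objectives), square in the middle one (cube). Origin: centre of the underside, x along the row of bays, z up.

How it is judged:
At the end, for the whole second after the job is handed in: Each wanted piece in its kit, cubes in middle bays, objectives one to an end bay: within 15 mm of the bay centre along the tray's x and y, on the bay floor (0 to 8 mm), upright (0.12 rad), at rest; trays level (0.05 rad); red objective, violet cube and bottle upright, moved under 20 mm ((((x of obj_yellow in the frame of tray_blue between 0.061 and 0.091 m and y of obj_yellow in the frame of tray_blue between -0.015 and 0.015 m and z of obj_yellow in the frame of tray_blue between 0 and 0.008 m) and (x of obj_blue in the frame of tray_blue between -0.091 and -0.061 m and y of obj_blue in the frame of tray_blue between -0.015 and 0.015 m and z of obj_blue in the frame of tray_blue between 0 and 0.008 m)) or ((x of obj_yellow in the frame of tray_blue between -0.091 and -0.061 m and y of obj_yellow in the frame of tray_blue between -0.015 and 0.015 m and z of obj_yellow in the frame of tray_blue between 0 and 0.008 m) and (x of obj_blue in the frame of tray_blue between 0.061 and 0.091 m and y of obj_blue in the frame of tray_blue between -0.015 and 0.015 m and z of obj_blue in the frame of tray_blue between 0 and 0.008 m))) and x of cube_orange in the frame of tray_blue between -0.015 and 0.015 m and y of cube_orange in the frame of tray_blue between -0.015 and 0.015 m and z of cube_orange in the frame of tray_blue between 0 and 0.008 m and ((x of obj_green in the frame of tray_white between 0.061 and 0.091 m and y of obj_green in the frame of tray_white between -0.015 and 0.015 m and z of obj_green in the frame of tray_white between 0 and 0.008 m) or (x of obj_green in the frame of tray_white between -0.091 and -0.061 m and y of obj_green in the frame of tray_white between -0.015 and 0.015 m and z of obj_green in the frame of tray_white between 0 and 0.008 m)) and x of cube_green in the frame of tray_white between -0.015 and 0.015 m and y of cube_green in the frame of tray_white between -0.015 and 0.015 m and z of cube_green in the frame of tray_white between 0 and 0.008 m and angle between each of obj_yellow, obj_blue, cube_orange, obj_green, cube_green, obj_red, cube_violet, oil_bottle's own z axis and vertical below 0.12 rad and linear speed of each of obj_yellow, obj_blue, cube_orange, obj_green, cube_green, obj_red, cube_violet, oil_bottle below 0.02 m/s and distance of each of obj_red, cube_violet, oil_bottle from where it was at the start of the episode below 0.02 m and angle between each of tray_blue, tray_white's own z axis and vertical below 0.05 rad); the robot touches nothing.
It fails at once if a wanted piece is dropped or slammed down: it moves faster than 0.6 m/s while its underside is less than 30 mm above the bench ((height (world z) of obj_yellow below 0.03 m and linear speed of obj_yellow above 0.6 m/s) or (height (world z) of obj_blue below 0.03 m and linear speed of obj_blue above 0.6 m/s) or (height (world z) of cube_orange below 0.03 m and linear speed of cube_orange above 0.6 m/s) or (height (world z) of obj_green below 0.03 m and linear speed of obj_green above 0.6 m/s) or (height (world z) of cube_green below 0.03 m and linear speed of cube_green above 0.6 m/s)).
It fails at once if the red-ringed objective, the violet cube or the oil bottle is knocked over or moved by more than 40 mm ((distance of obj_red from where it was at the start of the episode above 0.04 m or angle between obj_red's own z axis and vertical above 0.5 rad) or (distance of cube_violet from where it was at the start of the episode above 0.04 m or angle between cube_violet's own z axis and vertical above 0.5 rad) or (distance of oil_bottle from where it was at the start of the episode above 0.04 m or angle between oil_bottle's own z axis and vertical above 0.5 rad)).
It also fails if it takes over 122 s, if anything falls off the work surface, if the arm or the gripper's body presses on something with over 40 N, if the wrist force passes 120 N, or if a joint passes its speed limit or range.

## Working session

There is one attempt and no reset: what is moved stays moved. The work goes in short steps, Python scripts to look and compute and a shell command to move; the robot and the scene stay as the last step left them, time stands still between calls to the robot, and variables do not carry over. Pictures are saved under pics/ and viewed, at most 14 in all, crops included, and the job is handed in when it is done.

```bash
ls; mkdir -p pics
python3 - <<'E'
from bench import monitor, cams, ticket, r
import cv2,numpy as np
s=monitor.read_state();print(s, r.tcp_to_grasp)
for n in ("scene","top"):
    c=cams.camera(n);cv2.imwrite(f"pics/{n}0.png",c["pixels"]);np.savez(f"{n}0.npz",**c)
    print(n,[k for k in c],c["vfov"],c["cx"],c["cy"],c["T"].round(3).tolist(),(c["z_map"]>0).mean(),{k:c[k] for k in c if k not in("pixels","z_map","T")})
E
```

```text
pics
{'time': 0.0, 'joint_positions': array([ 1.11140941,  0.33288212, -0.06469083,  1.46096415,  0.02158955,
        1.34989155, -0.08846839]), 'joint_vel': array([-0.00024776, -0.00104016, -0.00044291, -0.0004071 ,  0.00120923,
        0.00171404,  0.00020107]), 'joint_torque': array([-3.26283098e-04, -6.23262048e+01,  2.47181748e-02, -3.89906394e+01,
       -6.13046600e-02,  3.97156260e-02,  1.21008802e-04]), 'ee_pos': array([ 0.26421855, -0.56596654,  0.22173662]), 'eef_rot': array([ 9.76241965e-01,  2.16682024e-01, -1.86491040e-04, -7.00683482e-04]), 'ft_force': array([ 0.19426494,  0.39546523, -0.30182217]), 'torque': array([0.00177972, 0.01817951, 0.02469627]), 'grip_force': 0.0, 'width': 0.08713486442726744} 0.0187
scene ['pixels', 'z_map', 'vfov', 'cx', 'cy', 'T'] 44.98692503174592 251.94552783211242 192.54550767526163 [[0.383, -0.52, 0.764, 1.279], [0.924, 0.212, -0.318, -0.308], [0.004, 0.827, 0.562, 0.567], [0.0, 0.0, 0.0, 1.0]] 0.9960581461588541 {'vfov': 44.98692503174592, 'cx': 251.94552783211242, 'cy': 192.54550767526163}
top ['pixels', 'z_map', 'vfov', 'cx', 'cy', 'T'] 53.59640454669098 261.4873433560789 195.4117937226438 [[-0.031, 0.991, -0.131, 0.467], [-1.0, -0.031, 0.002, 0.003], [-0.002, 0.131, 0.991, 0.905], [0.0, 0.0, 0.0, 1.0]] 0.9959259033203125 {'vfov': 53.59640454669098, 'cx': 261.4873433560789, 'cy': 195.4117937226438}
```

View pics/top0.png

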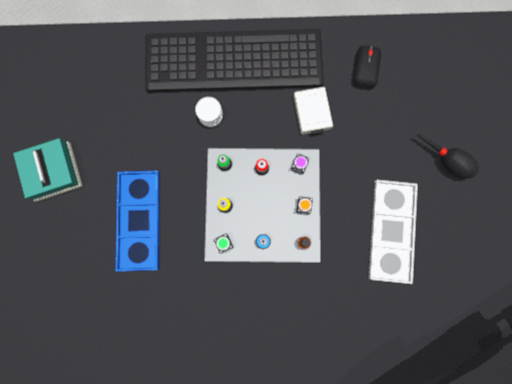

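View pics/scene0.png

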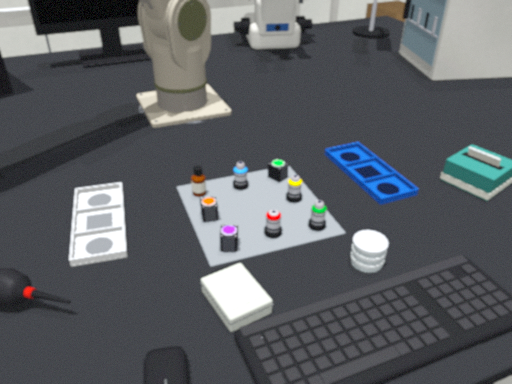

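The top view shows the mat as a grid:
- Green objective (224,162), red objective (262,166) and violet cube (300,163).
- Yellow objective (224,205) and orange cube (304,205).
- Green cube (223,243), blue objective (263,241) and bottle (304,242).

The blue tray is at (137,220) and the white one at (393,232). The scene view shows the same pieces, all upright.

```bash
cat > h.py <<'E'
import cv2,numpy as np
def K(c):
    f=c["pixels"].shape[0]/2/np.tan(np.radians(float(c["vfov"]))/2);return f
def ray(c,u,v):
    f=K(c);d=np.array([(u-c["cx"])/f,-(v-c["cy"])/f,-1.]);T=c["T"];return T[:3,3],T[:3,:3]@d
def plane(c,u,v,z):
    o,d=ray(c,u,v);return o+d*(z-o[2])/d[2]
def tri(r1,r2):
    (o1,d1),(o2,d2)=r1,r2;A=np.stack([d1,-d2],1);t=np.linalg.lstsq(A,o2-o1,rcond=None)[0]
    p,q=o1+d1*t[0],o2+d2*t[1];return (p+q)/2,np.linalg.norm(p-q)
def depthpt(c,u,v):
    o,d=ray(c,u,v);return o+d*c["z_map"][int(round(v)),int(round(u))]
# hue ranges (OpenCV 0..180)
H={'red':[(0,7),(172,180)],'orange':[(8,19)],'yellow':[(24,34)],'green':[(45,85)],'blue':[(95,112)],'violet':[(135,160)]}
def mask(c,col,smin=110,vmin=90):
    h=cv2.cvtColor(c["pixels"],cv2.COLOR_BGR2HSV);m=0
    for a,b in H[col]: m=m|cv2.inRange(h,(a,smin,vmin),(b,255,255))
    return m
def blobs(m,amin=8):
    out=[]
    for k in cv2.findContours(m,cv2.RETR_EXTERNAL,cv2.CHAIN_APPROX_NONE)[0]:
        hull=cv2.convexHull(k);M=cv2.moments(hull)
        if M['m00']>=amin: out.append((M['m10']/M['m00'],M['m01']/M['m00'],M['m00']))
    return sorted(out,key=lambda b:-b[2])
E
python3 - <<'E'
from h import *
t=dict(np.load('top0.npz'));s=dict(np.load('scene0.npz'))
roi={'top':(195,330,140,270),'scene':(170,350,140,260)}
for col in H:
    B={}
    for n,c in(('top',t),('scene',s)):
        m=mask(c,col);a,b,y0,y1=roi[n];w=np.zeros_like(m);w[y0:y1,a:b]=m[y0:y1,a:b];B[n]=blobs(w)[:3]
    print(col)
    for n in B: print('  ',n,[tuple(np.round(b,1)) for b in B[n]])
    for b in B['top']:
        print('   top@z',plane(t,b[0],b[1],.043).round(4),'depth',depthpt(t,b[0],b[1]).round(4), 'tri',[(p.round(4).tolist(),round(e,4)) for p,e in [tri(ray(t,*b[:2]),ray(s,*q[:2])) for q in B['scene']]])
# trays
g=cv2.cvtColor(t["pixels"],cv2.COLOR_BGR2HSV)
def tray(c,mm,lo):
    k=max(cv2.findContours(mm,cv2.RETR_EXTERNAL,cv2.CHAIN_APPROX_NONE)[0],key=cv2.contourArea)
    fill=np.zeros_like(mm);cv2.drawContours(fill,[k],-1,255,-1)
    v=cv2.cvtColor(c["pixels"],cv2.COLOR_BGR2HSV)[...,2];pads=((v<lo)&(fill>0)).astype(np.uint8)*255
    pads=cv2.morphologyEx(pads,cv2.MORPH_OPEN,np.ones((3,3)));return cv2.minAreaRect(k),blobs(pads,60)
for name in('blue','white'):
    R={}
    for n,c in(('top',t),('scene',s)):
        if name=='blue': mm=mask(c,'blue',120,60) if n=='top' else mask(c,'blue',120,60)
        h=cv2.cvtColor(c["pixels"],cv2.COLOR_BGR2HSV)
        if name=='blue': mm=cv2.inRange(h,(100,130,60),(125,255,255))
        else:
            mm=cv2.inRange(h,(0,0,105),(180,45,255));x=np.zeros_like(mm)
            sl=(slice(170,295),slice(360,425)) if n=='top' else (slice(170,270),slice(60,135));x[sl]=mm[sl];mm=x
        R[n]=tray(c,mm,90 if name=='blue' else 190)
        print(name,n,R[n])
    for b in R['top'][1]: print('  pad@z4',plane(t,b[0],b[1],.004).round(4),depthpt(t,b[0],b[1]).round(4),[(p.round(4).tolist(),round(e,4)) for p,e in [tri(ray(t,*b[:2]),ray(s,*q[:2])) for q in R['scene'][1]] if e<.01])
E
```

```text
red
   top [(np.float64(261.3), np.float64(164.9), np.float64(110.5))]
   scene [(np.float64(273.1), np.float64(216.1), np.float64(82.5))]
   top@z [ 6.525e-01 -6.000e-04  4.300e-02] depth [ 6.503e-01 -6.000e-04  5.300e-02] tri [([0.6525, -0.0017, 0.041], np.float64(0.0023))]
orange
   top [(np.float64(303.7), np.float64(242.4), np.float64(92.0)), (np.float64(304.9), np.float64(204.2), np.float64(56.0))]
   scene [(np.float64(197.8), np.float64(178.3), np.float64(80.0)), (np.float64(208.1), np.float64(200.4), np.float64(42.5)), (np.float64(198.8), np.float64(193.9), np.float64(15.0))]
   top@z [ 0.4717 -0.0903  0.043 ] depth [ 0.4716 -0.088   0.0648] tri [([0.471, -0.0927, 0.0402], np.float64(0.0042)), ([0.4754, -0.0869, -0.015], np.float64(0.0204)), ([0.4718, -0.0951, 0.0014], np.float64(0.0005))]
   top@z [ 0.5581 -0.0971  0.043 ] depth [ 0.5586 -0.0976  0.0382] tri [([0.5498, -0.1032, 0.0888], np.float64(0.0239)), ([0.5578, -0.0986, 0.0411], np.float64(0.0028)), ([0.5536, -0.1058, 0.0557], np.float64(0.0214))]
yellow
   top [(np.float64(223.8), np.float64(203.9), np.float64(120.0)
[... 1984 characters left out ...]
 198.05452946350042, 189.5), (395.5721393034826, 264.64179104477614, 67.0)])
white scene (((95.59138488769531, 223.553466796875), (82.44572448730469, 59.36796569824219), 86.633544921875), [(98.80784313725489, 258.8794117647059, 340.0), (98.86696562032884, 245.40881913303437, 223.0), (98.44126984126983, 220.86031746031745, 210.0), (99.41235632183907, 199.3132183908046, 116.0)])
  pad@z4 [ 0.5701 -0.3171  0.004 ] [ 0.57   -0.3166  0.0054] [([0.5734, -0.3242, -0.0215], np.float64(0.0039)), ([0.5699, -0.3167, 0.0057], np.float64(0.0003)), ([0.5637, -0.3039, 0.0538], np.float64(0.0087))]
  pad@z4 [ 0.4138 -0.3065  0.004 ] [ 0.4139 -0.3063  0.0046] [([0.4151, -0.3009, 0.0059], np.float64(0.0096))]
```

The heights agree with the stated sizes: rings at 41–45 mm, glasses at about 41 mm and pads at about 5 mm. I'll move over the white tray and use the wrist camera for finer measurement.

```bash
python3 -m crank '{"steps": [[[0.9,1,0.4],[0,0,-0.5]],[[0.9,1,0.4],[0,0,-0.5]],[[0.9,1,0.4],[0,0,-0.5]],[[0.9,1,0.4],[0,0,-0.5]],[[0.9,1,0.4],[0,0,-0.5]],[[0.9,1,0.4],[0,0,-0.5]],[[0.9,1,0.4],[0,0,-0.5]],[[0.9,1,0.4],[0,0,-0.5]],[[0.9,1,0.4],[0,0,-0.5]],[[0.9,1,0.4],[0,0,-0.5]]]}'
python3 -m crank '{"steps": [[[0,0,0],[0,0,0]],[[0,0,0],[0,0,0]],[[0,0,0],[0,0,0]]]}'
python3 - <<'E'
from bench import monitor,cams
import cv2,numpy as np
c=cams.camera("wrist");np.savez("w1.npz",**c);cv2.imwrite("pics/w1.png",c["pixels"]);print(c["vfov"],c["T"].round(3).tolist(),monitor.read_state()["ee_pos"])
E
```

```text
time: 0.93
ee_pos: [0.4901, -0.3149, 0.3228]
eef_rot: [1.0, -0.001, -0.0, -0.0]
ft_force: [0.6, -0.0, 0.0]
width: 0.0869
grip_force: 0.0
time: 1.18
ee_pos: [0.4889, -0.3168, 0.322]
eef_rot: [1.0, 0.0, -0.001, 0.0]
ft_force: [-0.2, -0.6, -0.8]
width: 0.087
grip_force: 0.0
68.90107912858882 [[0.001, 0.969, 0.247, 0.555], [-1.0, 0.001, 0.0, -0.316], [0.0, -0.247, 0.969, 0.483], [0.0, 0.0, 0.0, 1.0]] [ 0.48845459 -0.31738072  0.32192939]
```

View pics/w1.png

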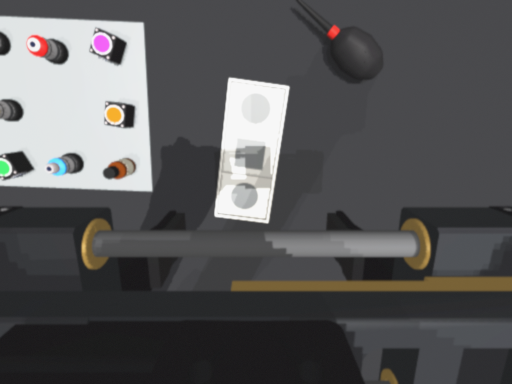

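The wrist view shows the white tray at corners (230,80), (288,87), (270,221) and (216,218), with pads at (256,108), (250,154) and (244,196). The gripper hides rows below 205. I'll fit the tray outline and move on over the mat.

```bash
cat >> h.py <<'E'
def cloud(c):
    z=c["z_map"];v,u=np.mgrid[:z.shape[0],:z.shape[1]];f=K(c)
    P=np.stack([(u-c["cx"])/f*z,-(v-c["cy"])/f*z,-z],-1)@c["T"][:3,:3].T+c["T"][:3,3];P[z<=0]=np.nan;return P
def rect(c,m,z):
    """min-area rectangle, in world xy, of the largest blob of mask m cast on plane z"""
    k=max(cv2.findContours(m,cv2.RETR_EXTERNAL,cv2.CHAIN_APPROX_NONE)[0],key=cv2.contourArea)[:,0]
    W=np.array([plane(c,u,v,z)[:2] for u,v in k]);(x,y),(a,b),t=cv2.minAreaRect((W*1000).astype(np.float32))
    if b>a:a,b,t=b,a,t+90
    return np.round([x,y,a,b,(t+90)%180-90],1)  # mm, long side angle deg
E
python3 -m crank '{"steps": [[[0,1,0],[0,0,0]],[[0,1,0],[0,0,0]],[[0,1,0],[0,0,0]],[[0,1,0],[0,0,0]],[[0,1,0],[0,0,0]],[[0,1,0],[0,0,0]],[[0,1,0],[0,0,0]],[[0,1,0],[0,0,0]],[[0,1,0],[0,0,0]],[[0,1,0],[0,0,0]]]}' >/dev/null
python3 -m crank '{"steps": [[[0,1,-0.4],[0,0,0]],[[0,1,-0.4],[0,0,0]],[[0,0.5,-0.4],[0,0,0]],[[0,0,0],[0,0,0]],[[0,0,0],[0,0,0]],[[0,0,0],[0,0,0]]]}'
python3 - <<'E'
from h import *
from bench import cams
c=dict(np.load('w1.npz'));P=cloud(c)
h=cv2.cvtColor(c["pixels"],cv2.COLOR_BGR2HSV);m=cv2.inRange(h,(0,0,100),(180,60,255));m[:,:190]=0;m[:60]=0;m[225:]=0;m[:,300:]=0
print('white outer z.008',rect(c,m,.008),'z.016',rect(c,m,.016))
W=(P[...,2]>.012)&(P[...,2]<.02)&(m>0)
w=P[W][:,:2];print(len(w),cv2.minAreaRect((w*1000).astype(np.float32)))
for u,v in((256,108),(250,154),(244,196)):print(plane(c,u,v,.004).round(4),P[v,u].round(4))
c=cams.camera("wrist");np.savez("w2.npz",**c);cv2.imwrite("pics/w2.png",c["pixels"])
E
```

```text
time: 2.57
ee_pos: [0.4895, -0.0058, 0.2928]
eef_rot: [1.0, -0.001, 0.0, 0.0]
ft_force: [-0.7, -0.1, 0.2]
width: 0.0869
grip_force: 0.0
white outer z.008 [ 491.1 -305.2  239.9  101.4   -7.6] z.016 [ 492.2 -305.3  235.9   99.7   -7.6]
1199 ((491.84259033203125, -304.90179443359375), (95.99433898925781, 232.1790313720703), 82.45003509521484)
[ 0.5675 -0.3164  0.004 ] [ 0.5675 -0.3164  0.0028]
[ 0.4916 -0.3062  0.004 ] [ 0.4914 -0.3061  0.0026]
[ 0.4167 -0.2952  0.004 ] [ 0.4164 -0.2951  0.0032]
```

View pics/w2.png

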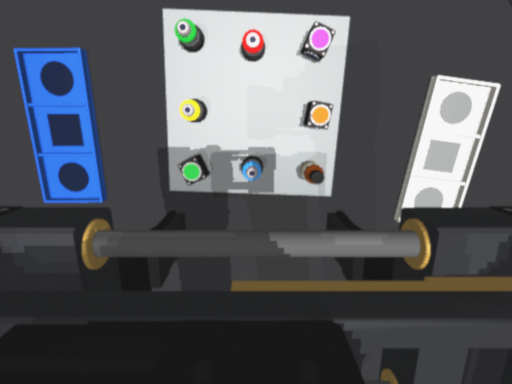

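This view shows all the stock and both trays clear of the gripper: green objective (187,32), yellow (190,110), blue (251,170), orange cube (320,115), green cube (192,170). The white tray fit is 96.0 x 232.2 mm, which matches its stated size. Next I'll measure the pieces the same way.

Run:
```python
from h import *
c=dict(np.load('w2.npz'));P=cloud(c);Z=P[...,2];v,u=np.mgrid[:384,:512]
B=(u<110)&(v<205)
w=P[(Z>.012)&(Z<.02)&B][:,:2];print('blue',len(w),cv2.minAreaRect((w*1000).astype(np.float32)))
for a,b in((57,78),(66,130),(73,178)):print('  pad',plane(c,a,b,.004).round(4),P[b,a].round(4))
S=(u>160)&(u<350)&(v<195)
print('mat z',np.nanmedian(Z[60:90,210:240]))
seg=(S&(Z>.02)).astype(np.uint8)
n,L,st,_=cv2.connectedComponentsWithStats(seg)
for i in range(1,n):
    if st[i,4]<30: continue
    q=P[L==i];zt=np.percentile(q[:,2],98);col=c["pixels"][(L==i)].mean(0).astype(int)
    top=q[q[:,2]>zt-.004][:,:2]*1000
    hi=q[(q[:,2]>.041)&(q[:,2]<.05)][:,:2]*1000
    print(st[i,:5],'ztop',zt.round(4),'top rect',[np.round(x,1) for x in cv2.minAreaRect(top.astype(np.float32))],'ring circ',[np.round(x,1) for x in cv2.minEnclosingCircle(hi.astype(np.float32))] if len(hi)>5 else '')
for col,z in(('yellow',.045),('green',.045),('blue',.045),('red',.045),('orange',.04),('violet',.04)):
    m=mask(c,col,80,60)*S;print(col,[(round(b[0]),round(b[1]),plane(c,b[0],b[1],z).round(4)) for b in blobs(m.astype(np.uint8),25)])
```

```text
blue 1715 ((535.10498046875, 295.79052734375), (98.92070770263672, 232.19757080078125), 89.95641326904297)
  pad [0.6117 0.2945 0.004 ] [0.6117 0.2949 0.0034]
  pad [0.5347 0.2939 0.004 ] [0.5346 0.2953 0.0018]
  pad [0.4573 0.2954 0.004 ] [0.4573 0.2955 0.0038]
mat z 0.0010018554892216591
[174  19  26  28 520] ztop 0.0597 top rect [array([665.2,  88.2]), array([15.8, 14.2]), np.float64(46.2)] ring circ [array([665.2,  88.6]), np.float64(14.7)]
[302  21  34  39 796] ztop 0.0406 top rect [array([656.4, -91.4]), array([31.5, 35.8]), np.float64(67.5)] ring circ [array([654.2, -92.3]), np.float64(11.0)]
[242  29  22  28 461] ztop 0.0529 top rect [array([ 6.525e+02, -5.000e-01]), array([17.7, 16.5]), np.float64(43.5)] ring circ [array([652.4,  -0.8]), np.float64(14.3)]
[179 100  24  21 387] ztop 0.0574 top rect [array([564. ,  88.9]), array([16.2, 15.9]), np.float64(62.1)] ring circ [array([563.8,  89. ]), np.float64(14.4)]
[305 101  28  29 633] ztop 0.0407 top rect [array([557.3, -97.2]), array([31.4, 36.4]), np.float64(79.7)] ring circ [array([558.1, -95.4]), np.float64(10.0)]
[178 156 
[... 174 characters left out ...]
 0.0619 top rect [array([476.5,   1.5]), array([14.4, 13.3]), np.float64(41.9)] ring circ [array([476.4,   1.5]), np.float64(14.1)]
[302 162  22  23 380] ztop 0.0684 top rect [array([470.8, -91.7]), array([17.5, 16.8]), np.float64(46.3)] ring circ [array([470.9, -91.6]), np.float64(14.5)]
yellow [(190, 110, array([0.5644, 0.0877, 0.045 ]))]
green [(185, 30, array([0.6652, 0.0875, 0.045 ])), (191, 171, array([0.4761, 0.0912, 0.045 ]))]
blue [(251, 170, array([0.4774, 0.0013, 0.045 ]))]
red [(252, 41, array([ 0.6519, -0.001 ,  0.045 ]))]
orange [(313, 173, array([ 0.4727, -0.0906,  0.04  ])), (320, 115, array([ 0.557 , -0.0973,  0.04  ]))]
violet [(320, 38, array([ 0.6568, -0.0915,  0.04  ]))]
```

Everything checks out: cube tops 31.4 x 36.4 mm at 40–41 mm, nose tops at 57, 60 and 62 mm, tray length 232 mm. Starting with the light-blue objective.

```bash
python3 -m crank '{"steps": [[[-0.25,0.15,0],[0,0,0]],[[-0.26,0.14,0],[0,0,0]],[[0,0,-1],[0,0,0]],[[0,0,-1],[0,0,0]],[[0,0,-1],[0,0,0]],[[0,0,-1],[0,0,0]],[[0,0,-1],[0,0,0]],[[0,0,-1],[0,0,0]],[[0,0,-1],[0,0,0]],[[0,0,0],[0,0,0]]]}' 54 20
python3 -m crank '{"steps": [[[0,0,0],[0,0,0]],[[0,0,0],[0,0,0]]]}'
```

```text
time: 3.45
ee_pos: [0.4735, 0.0031, 0.1138]
eef_rot: [1.0, 0.0, -0.003, -0.0]
ft_force: [-1.5, -0.1, 0.1]
width: 0.0543
grip_force: 0.0
time: 3.62
ee_pos: [0.4773, 0.0035, 0.1192]
eef_rot: [1.0, 0.0, 0.001, 0.0]
ft_force: [0.6, 0.0, -0.1]
width: 0.0543
grip_force: 0.0
```

```bash
python3 -m crank '{"steps": [[[0,-0.08,-0.8],[0,0,0]],[[0,0,-0.8],[0,0,0]],[[0,0,-0.8],[0,0,0]],[[0,0,-0.8],[0,0,0]],[[0,0,-0.5],[0,0,0]],[[0,0,-0.35],[0,0,0]],[[0,0,-0.2],[0,0,0]],[[0,0,0],[0,0,0]],[[0,0,0],[0,0,0]],[[0,0,0],[0,0,0]]]}'
python3 -m crank '{"steps": [[[0,0,0],[0,0,0]],[[0,0,0],[0,0,0]],[[0,0,0],[0,0,0]],[[0,0,0],[0,0,0]],[[0,0,0],[0,0,0]],[[0,0,0],[0,0,0]],[[0,0,0],[0,0,0]],[[0,0,0],[0,0,0]]]}' 20 20
```

```text
time: 4.45
ee_pos: [0.4775, 0.0014, 0.0124]
eef_rot: [1.0, 0.0, 0.001, 0.0]
ft_force: [-0.7, -0.5, 0.5]
width: 0.0543
grip_force: 0.0
time: 5.12
ee_pos: [0.4768, 0.0013, 0.0115]
eef_rot: [1.0, 0.0, 0.0, 0.0]
ft_force: [-0.1, -1.4, 3.4]
width: 0.0333
grip_force: 20.0
```

The 33 mm width is too large for the 28 mm barrel, so the fingertips are probably on the base. I'll open, raise 5.5 mm and regrip.

```bash
python3 -m crank '{"steps": [[[0,0,0],[0,0,0]],[[0,0,0],[0,0,0]],[[0,0,0],[0,0,0]],[[0,0,0],[0,0,0]],[[0,0,0.22],[0,0,0]],[[0,0,0],[0,0,0]],[[0,0,0],[0,0,0]]]}' 54 20
python3 -m crank '{"steps": [[[0,0,0],[0,0,0]],[[0,0,0],[0,0,0]],[[0,0,0],[0,0,0]],[[0,0,0],[0,0,0]],[[0,0,0],[0,0,0]],[[0,0,0],[0,0,0]],[[0,0,0],[0,0,0]],[[0,0,0],[0,0,0]]]}' 20 25
```

```text
time: 5.7
ee_pos: [0.477, 0.0014, 0.0172]
eef_rot: [1.0, 0.0, 0.0, 0.0]
ft_force: [-0.5, 0.5, 0.3]
width: 0.0539
grip_force: 0.0
time: 6.37
ee_pos: [0.4766, 0.0014, 0.0168]
eef_rot: [1.0, 0.0, -0.0, 0.0]
ft_force: [1.1, -0.0, -0.7]
width: 0.0273
grip_force: 25.0
```

```bash
python3 -m crank '{"steps": [[[0,0,0.4],[0,0,0]],[[0,0,0.8],[0,0,0]],[[0,0,0.9],[0,0,0]],[[0,0.2,0.9],[0,0,0]],[[0,0.5,0.8],[0,0,0]],[[-0.1,0.8,0.2],[0,0,0]],[[-0.1,0.9,0],[0,0,0]],[[-0.1,0.9,0],[0,0,0]],[[-0.1,0.9,0],[0,0,0]],[[-0.1,0.9,0],[0,0,0]]]}'
python3 -m crank '{"steps": [[[-0.1,0.9,0],[0,0,0]],[[-0.1,0.9,0],[0,0,0]],[[-0.05,0.9,0],[0,0,0]],[[0,0.9,0],[0,0,0]],[[0,0.9,0],[0,0,0]],[[0,0.9,0],[0,0,0]],[[0,0.7,0],[0,0,0]],[[0,0.44,0],[0,0,0]],[[0,0,0],[0,0,0]],[[0,0,0],[0,0,0]]]}'
```

```text
time: 7.2
ee_pos: [0.4639, 0.13, 0.1176]
eef_rot: [1.0, 0.0, 0.0, 0.0]
ft_force: [0.3, -0.0, -1.8]
width: 0.027
grip_force: 25.0
time: 8.03
ee_pos: [0.4578, 0.2922, 0.1169]
eef_rot: [1.0, 0.001, -0.0, 0.0]
ft_force: [0.6, -0.3, -1.6]
width: 0.0273
grip_force: 25.0
```

```bash
python3 -m crank '{"steps": [[[0,0.1,-0.6],[0,0,0]],[[0,0,-0.8],[0,0,0]],[[0,0,-0.8],[0,0,0]],[[0,0,-0.6],[0,0,0]],[[0,0,-0.4],[0,0,0]],[[0,0,-0.3],[0,0,0]],[[0,0,-0.2],[0,0,0]],[[0,0,0],[0,0,0]],[[0,0,0],[0,0,0]],[[0,0,-0.15],[0,0,0]]]}'
python3 -m crank '{"steps": [[[0,0,0],[0,0,0]],[[0,0,0],[0,0,0]]]}'
```

```text
time: 8.87
ee_pos: [0.4588, 0.2955, 0.0218]
eef_rot: [1.0, 0.0, 0.001, -0.0]
ft_force: [1.0, 0.1, -1.1]
width: 0.0275
grip_force: 25.0
time: 9.03
ee_pos: [0.458, 0.295, 0.0208]
eef_rot: [1.0, 0.0, 0.0, -0.0]
ft_force: [-0.6, -0.7, -1.5]
width: 0.0277
grip_force: 25.0
```

Still about 2 mm up (the weight still reads on the wrist). I'll lower the rest, release and rise.

```bash
python3 -m crank '{"steps": [[[0,0,-0.05],[0,0,0]],[[0,0,-0.03],[0,0,0]],[[0,0,0],[0,0,0]],[[0,0,0],[0,0,0]]]}'
python3 -m crank '{"steps": [[[0,0,0],[0,0,0]],[[0,0,0],[0,0,0]],[[0,0,0],[0,0,0]],[[0,0,0],[0,0,0]],[[0,0,0.3],[0,0,0]],[[0,0,0.7],[0,0,0]],[[0,0,0.9],[0,0,0]],[[0,0,1],[0,0,0]],[[0,0,1],[0,0,0]],[[0,0,1],[0,0,0]]]}' 42
```

```text
time: 9.37
ee_pos: [0.4581, 0.295, 0.0188]
eef_rot: [1.0, 0.0, 0.0, -0.0]
ft_force: [-1.2, -0.4, 2.0]
width: 0.0273
grip_force: 25.0
time: 10.2
ee_pos: [0.4577, 0.295, 0.1428]
eef_rot: [1.0, 0.0, 0.0, -0.0]
ft_force: [0.3, 0.6, 0.1]
width: 0.042
grip_force: 0.0
```

```bash
python3 -m crank '{"steps": [[[0.47,-0.9,0],[0,0,0]],[[0.47,-0.9,0],[0,0,0]],[[0.47,-0.9,0],[0,0,0]],[[0.47,-0.9,0],[0,0,0]],[[0.47,-0.9,0],[0,0,0]],[[0.47,-0.9,0],[0,0,0]],[[0.47,-0.9,0],[0,0,0]],[[0.47,-0.9,0],[0,0,0]],[[0.49,-0.7,0],[0,0,0]],[[0,-0.36,0],[0,0,0]]]}' 54
python3 -m crank '{"steps": [[[0,0,0],[0,0,0]],[[0,0,0],[0,0,0]],[[0,0,-0.6],[0,0,0]],[[0,0,-0.8],[0,0,0]],[[0,0,-0.6],[0,0,0]],[[0,0,0],[0,0,0]],[[0,0,0],[0,0,0]],[[0,0,0],[0,0,0]]]}'
```

```text
time: 11.03
ee_pos: [0.566, 0.0852, 0.1415]
eef_rot: [1.0, -0.002, 0.0, 0.0]
ft_force: [-0.4, 0.4, 0.0]
width: 0.0539
grip_force: 0.0
time: 11.7
ee_pos: [0.5644, 0.0897, 0.0922]
eef_rot: [1.0, 0.001, 0.001, -0.0]
ft_force: [1.1, 0.5, 0.6]
width: 0.0544
grip_force: 0.0
```

```bash
python3 -m crank '{"steps": [[[0,-0.04,-0.8],[0,0,0]],[[0,0,-0.8],[0,0,0]],[[0,0,-0.6],[0,0,0]],[[0,0,-0.4],[0,0,0]],[[0,0,-0.25],[0,0,0]],[[0,0,-0.13],[0,0,0]],[[0,0,0],[0,0,0]],[[0,0,0],[0,0,0]],[[0,0,0],[0,0,0]]]}'
python3 -m crank '{"steps": [[[0,0,0],[0,0,0]],[[0,0,0],[0,0,0]],[[0,0,0],[0,0,0]],[[0,0,0],[0,0,0]],[[0,0,0],[0,0,0]],[[0,0,0],[0,0,0]],[[0,0,0],[0,0,0]],[[0,0,0],[0,0,0]]]}' 20 25
```

```text
time: 12.45
ee_pos: [0.5648, 0.0876, 0.0175]
eef_rot: [1.0, 0.0, 0.001, -0.0]
ft_force: [-0.7, 0.5, 0.2]
width: 0.0541
grip_force: 0.0
time: 13.12
ee_pos: [0.5642, 0.0874, 0.0166]
eef_rot: [1.0, 0.0, 0.0, 0.0]
ft_force: [0.1, -0.3, 2.4]
width: 0.0275
grip_force: 25.0
```

```bash
python3 -m crank '{"steps": [[[0,0,0.4],[0,0,0]],[[0,0,0.8],[0,0,0]],[[0,0,0.9],[0,0,0]],[[0,0.2,0.9],[0,0,0]],[[0,0.5,0.8],[0,0,0]],[[0.2,0.8,0.2],[0,0,0]],[[0.2,0.9,0],[0,0,0]],[[0.2,0.9,0],[0,0,0]],[[0.3,0.9,0],[0,0,0]],[[0.3,0.9,0],[0,0,0]]]}'
python3 -m crank '{"steps": [[[0.3,0.9,0],[0,0,0]],[[0.3,0.9,0],[0,0,0]],[[0.08,0.8,0],[0,0,0]],[[0,0.6,0],[0,0,0]],[[0,0,0],[0,0,0]],[[0,0,0],[0,0,0]],[[0,0,-0.6],[0,0,0]],[[0,0,-0.8],[0,0,0]],[[0,0,0],[0,0,0]],[[0,0,0],[0,0,0]]]}'
```

```text
time: 13.95
ee_pos: [0.5942, 0.2159, 0.1173]
eef_rot: [1.0, 0.0, 0.0, 0.0]
ft_force: [0.2, -0.2, -1.3]
width: 0.0274
grip_force: 25.0
time: 14.78
ee_pos: [0.6109, 0.293, 0.081]
eef_rot: [1.0, -0.0, -0.001, 0.001]
ft_force: [0.2, -0.6, -0.1]
width: 0.0275
grip_force: 25.0
```

```bash
python3 -m crank '{"steps": [[[0,0.08,-0.7],[0,0,0]],[[0,0,-0.6],[0,0,0]],[[0,0,-0.5],[0,0,0]],[[0,0,-0.3],[0,0,0]],[[0,0,-0.2],[0,0,0]],[[0,0,-0.1],[0,0,0]],[[0,0,0],[0,0,0]],[[0,0,0],[0,0,0]],[[0,0,-0.05],[0,0,0]],[[0,0,0],[0,0,0]]]}'
python3 -m crank '{"steps": [[[0,0,0],[0,0,0]],[[0,0,0],[0,0,0]]]}'
```

```text
time: 15.62
ee_pos: [0.6114, 0.2971, 0.0208]
eef_rot: [1.0, 0.0, 0.0, -0.0]
ft_force: [0.3, -0.4, -1.7]
width: 0.0277
grip_force: 25.0
time: 15.78
ee_pos: [0.6113, 0.297, 0.0206]
eef_rot: [1.0, 0.0, 0.0, -0.0]
ft_force: [-0.1, -0.2, -1.9]
width: 0.0275
grip_force: 25.0
```

```bash
python3 -m crank '{"steps": [[[0,-0.05,-0.05],[0,0,0]],[[0,0,-0.03],[0,0,0]],[[0,0,0],[0,0,0]],[[0,0,0],[0,0,0]]]}'
python3 -m crank '{"steps": [[[0,0,0],[0,0,0]],[[0,0,0],[0,0,0]],[[0,0,0],[0,0,0]],[[0,0,0],[0,0,0]],[[0,0,0.3],[0,0,0]],[[0,0,0.7],[0,0,0]],[[0,0,0.9],[0,0,0]],[[0,0,1],[0,0,0]],[[0,0,1],[0,0,0]],[[0,0,1],[0,0,0]]]}' 42
python3 -m crank '{"steps": [[[-0.2,-0.8,0],[0,0,-0.2]],[[-0.2,-1,0],[0,0,-0.2]],[[-0.2,-1,0],[0,0,-0.2]],[[-0.2,-1,0],[0,0,-0.2]],[[-0.2,-1,0],[0,0,-0.2]],[[-0.2,-1,0],[0,0,-0.2]],[[-0.2,-1,0],[0,0,-0.2]],[[-0.2,-1,0],[0,0,-0.2]],[[-0.2,-1,0],[0,0,-0.2]],[[-0.2,-1,0],[0,0,-0.26]]]}' 54
python3 -m crank '{"steps": [[[-0.17,-1,0],[0,0,0]],[[0,-1,0],[0,0,0]],[[0,-1,0],[0,0,0]],[[0,-1,0],[0,0,0]],[[0,-1,0],[0,0,0]],[[0,-0.9,0],[0,0,0]],[[0,0,0],[0,0,0]],[[0,0,0],[0,0,0]],[[0,0,0],[0,0,0]]]}' 54
```

```text
time: 16.12
ee_pos: [0.6113, 0.2955, 0.0187]
eef_rot: [1.0, 0.0, 0.0, 0.0]
ft_force: [-2.8, -1.6, 3.6]
width: 0.0272
grip_force: 25.0
time: 16.95
ee_pos: [0.611, 0.2958, 0.1426]
eef_rot: [1.0, 0.0, 0.0, -0.0]
ft_force: [-0.9, 0.1, 0.7]
width: 0.0416
grip_force: 0.0
time: 17.78
ee_pos: [0.5609, 0.0496, 0.1415]
eef_rot: [0.996, -0.09, 0.0, -0.0]
ft_force: [-0.2, -0.2, -0.4]
width: 0.0541
grip_force: 0.0
time: 18.53
ee_pos: [0.5571, -0.0959, 0.1412]
eef_rot: [0.996, -0.089, 0.0, -0.0]
ft_force: [0.4, 0.7, -0.3]
width: 0.0537
grip_force: 0.0
```

```bash
python3 -m crank '{"steps": [[[0,-0.04,-0.6],[0,0,0]],[[0,0,-0.9],[0,0,0]],[[0,0,-0.9],[0,0,0]],[[0,0,-0.9],[0,0,0]],[[0,0,-0.8],[0,0,0]],[[0,0,-0.6],[0,0,0]],[[0,0,-0.4],[0,0,0]],[[0,0,-0.15],[0,0,0]],[[0,0,0],[0,0,0]],[[0,0,0],[0,0,0]]]}'
python3 -m crank '{"steps": [[[0,0,0],[0,0,0]],[[0,0,0],[0,0,0]],[[0,0,0],[0,0,0]],[[0,0,0],[0,0,0]],[[0,0,0],[0,0,0]],[[0,0,0],[0,0,0]],[[0,0,0],[0,0,0]],[[0,0,0],[0,0,0]]]}' 24 25
```

```text
time: 19.37
ee_pos: [0.5576, -0.0974, 0.0104]
eef_rot: [0.996, -0.089, 0.001, -0.0]
ft_force: [0.1, 1.4, 0.8]
width: 0.0543
grip_force: 0.0
time: 20.03
ee_pos: [0.5571, -0.0979, 0.0099]
eef_rot: [0.996, -0.09, 0.0, 0.0]
ft_force: [-1.5, -1.7, 4.7]
width: 0.0316
grip_force: 25.0
```

```bash
python3 -m crank '{"steps": [[[0,0,0.4],[0,0,0]],[[0,0,0.8],[0,0,0]],[[0,0,0.9],[0,0,0]],[[0,0.2,0.9],[0,0,0]],[[0,0.5,0.8],[0,0,0]],[[-0.1,0.8,0.4],[0,0,0.3]],[[-0.1,0.9,0],[0,0,0.3]],[[-0.1,0.9,0],[0,0,0.3]],[[-0.1,0.9,0],[0,0,0.3]],[[-0.1,0.9,0],[0,0,0.3]]]}'
python3 -m crank '{"steps": [[[-0.1,0.9,0],[0,0,0.3]],[[-0.1,1,0],[0,0,0.26]],[[-0.1,1,0],[0,0,0]],[[-0.08,1,0],[0,0,0]],[[0,1,0],[0,0,0]],[[0,1,0],[0,0,0]],[[0,1,0],[0,0,0]],[[0,1,0],[0,0,0]],[[0,1,0],[0,0,0]],[[0,0.9,0],[0,0,0]]]}'
python3 -m crank '{"steps": [[[0,0.7,0],[0,0,0]],[[0,0.12,0],[0,0,0]],[[0,0,0],[0,0,0]],[[0,0,-0.6],[0,0,0]],[[0,0,-0.8],[0,0,0]],[[0,0,0],[0,0,0]],[[0,0,0],[0,0,0]],[[0,0,0],[0,0,0]]]}'
```

```text
time: 20.87
ee_pos: [0.5428, 0.0328, 0.1133]
eef_rot: [1.0, -0.022, -0.001, -0.0]
ft_force: [-0.2, 0.0, -0.4]
width: 0.0317
grip_force: 25.0
time: 21.7
ee_pos: [0.5324, 0.278, 0.1131]
eef_rot: [1.0, 0.002, -0.001, -0.0]
ft_force: [-0.1, 0.5, -1.1]
width: 0.0316
grip_force: 25.0
time: 22.37
ee_pos: [0.535, 0.2949, 0.0802]
eef_rot: [1.0, 0.0, 0.0, 0.0]
ft_force: [0.8, 0.0, -1.2]
width: 0.0319
grip_force: 25.0
```

```bash
python3 -m crank '{"steps": [[[0,0,-0.7],[0,0,0]],[[0,0,-0.7],[0,0,0]],[[0,0,-0.5],[0,0,0]],[[0,0,-0.35],[0,0,0]],[[0,0,-0.2],[0,0,0]],[[0,0,-0.1],[0,0,0]],[[0,0,-0.08],[0,0,0]],[[0,0,0],[0,0,0]],[[0,0,0],[0,0,0]]]}'
python3 -m crank '{"steps": [[[0,0,-0.04],[0,0,0]],[[0,0,-0.03],[0,0,0]],[[0,0,0],[0,0,0]],[[0,0,0],[0,0,0]]]}'
```

```text
time: 23.12
ee_pos: [0.5352, 0.2954, 0.0144]
eef_rot: [1.0, 0.0, 0.0, -0.0]
ft_force: [0.0, -0.4, -0.4]
width: 0.0316
grip_force: 25.0
time: 23.45
ee_pos: [0.535, 0.2952, 0.0122]
eef_rot: [1.0, 0.0, 0.0, 0.0]
ft_force: [-0.5, 0.6, -1.1]
width: 0.0317
grip_force: 25.0
```

```bash
python3 -m crank '{"steps": [[[0,0,-0.02],[0,0,0]],[[0,0,0],[0,0,0]]]}'
python3 -m crank '{"steps": [[[0,0,0],[0,0,0]],[[0,0,0],[0,0,0]],[[0,0,0],[0,0,0]],[[0,0,0],[0,0,0]],[[0,0,0.3],[0,0,0]],[[0,0,0.7],[0,0,0]],[[0,0,0.9],[0,0,0]],[[0,0,1],[0,0,0]],[[0,0,1],[0,0,0]],[[0,0,1],[0,0,0]]]}' 43
python3 -m crank '{"steps": [[[0.52,-0.8,0],[0,0,0]],[[0.52,-0.8,0],[0,0,0]],[[0.52,-0.8,0],[0,0,0]],[[0.52,-0.8,0],[0,0,0]],[[0.52,-0.8,0],[0,0,0]],[[0.52,-0.8,0],[0,0,0]],[[0.52,-0.8,0],[0,0,0]],[[0.52,-0.9,0],[0,0,0]],[[0.52,-0.9,0],[0,0,0]],[[0.52,-0.9,0],[0,0,0]]]}' 54
python3 -m crank '{"steps": [[[0,0,0],[0,0,0]],[[0,0,0],[0,0,0]],[[0,0,-0.6],[0,0,0]],[[0,0,-0.7],[0,0,0]],[[0,0,-0.4],[0,0,0]],[[0,0,0],[0,0,0]],[[0,0,0],[0,0,0]],[[0,0,0],[0,0,0]]]}'
```

```text
time: 23.62
ee_pos: [0.535, 0.2952, 0.012]
eef_rot: [1.0, 0.0, 0.0, 0.0]
ft_force: [-1.2, -1.7, 4.1]
width: 0.0317
grip_force: 25.0
time: 24.45
ee_pos: [0.5348, 0.2952, 0.1358]
eef_rot: [1.0, 0.0, 0.0, -0.0]
ft_force: [0.9, -0.1, -0.8]
width: 0.0427
grip_force: 0.0
time: 25.28
ee_pos: [0.6655, 0.0866, 0.1347]
eef_rot: [1.0, 0.0, 0.0, -0.0]
ft_force: [-0.1, -0.2, 0.3]
width: 0.0541
grip_force: 0.0
time: 25.95
ee_pos: [0.6653, 0.0883, 0.0927]
eef_rot: [1.0, 0.001, 0.001, -0.0]
ft_force: [-1.0, -0.0, 0.2]
width: 0.0538
grip_force: 0.0
```

```bash
python3 -m crank '{"steps": [[[0,0,-0.8],[0,0,0]],[[0,0,-0.8],[0,0,0]],[[0,0,-0.6],[0,0,0]],[[0,0,-0.4],[0,0,0]],[[0,0,-0.25],[0,0,0]],[[0,0,-0.15],[0,0,0]],[[0,0,0],[0,0,0]],[[0,0,0],[0,0,0]],[[0,0,0],[0,0,0]]]}'
python3 -m crank '{"steps": [[[0,0,0],[0,0,0]],[[0,0,0],[0,0,0]],[[0,0,0],[0,0,0]],[[0,0,0],[0,0,0]],[[0,0,0],[0,0,0]],[[0,0,0],[0,0,0]],[[0,0,0],[0,0,0]],[[0,0,0],[0,0,0]]]}' 20 25
```

```text
time: 26.7
ee_pos: [0.6656, 0.0878, 0.0176]
eef_rot: [1.0, 0.0, 0.001, -0.0]
ft_force: [-0.4, -0.3, -0.0]
width: 0.0542
grip_force: 0.0
time: 27.37
ee_pos: [0.665, 0.0876, 0.0167]
eef_rot: [1.0, 0.0, 0.0, 0.0]
ft_force: [-0.6, -0.3, 1.2]
width: 0.0274
grip_force: 25.0
```

```bash
python3 -m crank '{"steps": [[[0,0,0.4],[0,0,0]],[[0,0,0.8],[0,0,0]],[[0,0,0.9],[0,0,0]],[[0,0,0.9],[0,0,0]],[[0,-0.3,0.8],[0,0,0]],[[-0.2,-0.7,0.4],[0,0,-0.1]],[[-0.2,-0.9,0],[0,0,-0.1]],[[-0.2,-0.9,0],[0,0,-0.1]],[[-0.2,-0.9,0],[0,0,-0.1]],[[-0.2,-0.9,0],[0,0,-0.1]]]}'
python3 -m crank '{"steps": [[[-0.25,-1,0],[0,0,-0.1]],[[-0.25,-1,0],[0,0,-0.1]],[[-0.25,-1,0],[0,0,-0.1]],[[-0.25,-1,0],[0,0,-0.1]],[[-0.25,-1,0],[0,0,-0.1]],[[-0.25,-1,0],[0,0,-0.1]],[[-0.25,-1,0],[0,0,-0.1]],[[-0.25,-1,0],[0,0,-0.1]],[[-0.25,-1,0],[0,0,-0.1]],[[-0.25,-1,0],[0,0,-0.1]]]}'
python3 -m crank '{"steps": [[[-0.25,-0.9,0],[0,0,0]],[[-0.16,-0.6,0],[0,0,0]],[[0,0,0],[0,0,0]],[[0,0,-0.6],[0,0,0]],[[0,0,-0.8],[0,0,0]],[[0,0,0],[0,0,0]],[[0,0,0],[0,0,0]],[[0,0,0],[0,0,0]]]}'
```

```text
time: 28.2
ee_pos: [0.6395, -0.0283, 0.1223]
eef_rot: [1.0, -0.022, 0.0, 0.0]
ft_force: [0.6, -0.4, -1.7]
width: 0.0274
grip_force: 25.0
time: 29.03
ee_pos: [0.577, -0.2784, 0.1222]
eef_rot: [0.998, -0.065, 0.0, 0.0]
ft_force: [0.6, 0.0, -1.0]
width: 0.0271
grip_force: 25.0
time: 29.7
ee_pos: [0.5679, -0.3142, 0.0877]
eef_rot: [0.998, -0.065, 0.0, 0.0]
ft_force: [-0.4, -0.3, 0.6]
width: 0.0271
grip_force: 25.0
```

```bash
python3 -m crank '{"steps": [[[0,0,-0.7],[0,0,0]],[[-0.02,-0.02,-0.7],[0,0,0]],[[0,0,-0.5],[0,0,0]],[[0,0,-0.35],[0,0,0]],[[0,0,-0.2],[0,0,0]],[[0,0,-0.13],[0,0,0]],[[0,0,-0.08],[0,0,0]],[[0,0,0],[0,0,0]],[[0,0,0],[0,0,0]]]}'
python3 -m crank '{"steps": [[[0,0,-0.03],[0,0,0]],[[0,0,-0.03],[0,0,0]],[[0,0,0],[0,0,0]],[[0,0,0],[0,0,0]]]}'
```

```text
time: 30.45
ee_pos: [0.5671, -0.3155, 0.0207]
eef_rot: [0.998, -0.065, 0.0, 0.0]
ft_force: [-0.6, -0.2, -1.1]
width: 0.0274
grip_force: 25.0
time: 30.78
ee_pos: [0.5667, -0.3154, 0.0187]
eef_rot: [0.998, -0.065, 0.0, 0.0]
ft_force: [0.7, 0.5, -2.6]
width: 0.0276
grip_force: 25.0
```

```bash
python3 -m crank '{"steps": [[[0,0,-0.02],[0,0,0]],[[0,0,0],[0,0,0]]]}'
python3 -m crank '{"steps": [[[0,0,0],[0,0,0]],[[0,0,0],[0,0,0]],[[0,0,0],[0,0,0]],[[0,0,0],[0,0,0]],[[0,0,0.3],[0,0,0]],[[0,0,0.7],[0,0,0]],[[0,0,0.9],[0,0,0]],[[0,0,1],[0,0,0]],[[0,0,1],[0,0,0]],[[0,0,1],[0,0,0]]]}' 42
python3 -m crank '{"steps": [[[-0.25,0.7,0],[0,0,0.4]],[[-0.25,0.9,0],[0,0,0.4]],[[-0.25,1,0],[0,0,0.4]],[[-0.25,1,0],[0,0,0.4]],[[-0.25,1,0],[0,0,0.4]],[[-0.25,1,0],[0,0,0.4]],[[-0.25,1,0],[0,0,0.4]],[[-0.25,1,0],[0,0,0.4]],[[-0.25,1,0],[0,0,0.4]],[[-0.25,1,0],[0,0,0.4]]]}' 54
python3 -m crank '{"steps": [[[-0.25,1,0],[0,0,0.4]],[[-0.25,1,0],[0,0,0.4]],[[-0.25,1,0],[0,0,0.4]],[[-0.25,1,0],[0,0,0.4]],[[-0.17,1,0],[0,0,0.4]],[[0,1,0],[0,0,0.4]],[[0,0.7,0],[0,0,0.14]],[[0,0,0],[0,0,0]],[[0,0,0],[0,0,0]],[[0,0,0],[0,0,0]]]}'
```

```text
time: 30.95
ee_pos: [0.5667, -0.3154, 0.0186]
eef_rot: [0.998, -0.065, 0.0, 0.0]
ft_force: [-1.8, 0.4, 4.4]
width: 0.0276
grip_force: 25.0
time: 31.78
ee_pos: [0.5667, -0.3152, 0.1424]
eef_rot: [0.998, -0.065, 0.0, 0.0]
ft_force: [-0.4, 0.7, 0.6]
width: 0.0422
grip_force: 0.0
time: 32.62
ee_pos: [0.5038, -0.0741, 0.1412]
eef_rot: [0.994, 0.11, 0.0, 0.0]
ft_force: [0.8, 0.4, -0.1]
width: 0.0538
grip_force: 0.0
time: 33.45
ee_pos: [0.4747, 0.092, 0.1405]
eef_rot: [0.976, 0.218, -0.0, 0.0]
ft_force: [0.2, -0.8, -0.3]
width: 0.054
grip_force: 0.0
```

```bash
python3 -m crank '{"steps": [[[0,0,-0.6],[0,0,0]],[[0,0,-0.9],[0,0,0]],[[0,0,-0.9],[0,0,0]],[[0,0,-0.9],[0,0,0]],[[0,0,-0.8],[0,0,0]],[[0,0,-0.6],[0,0,0]],[[0,0,-0.4],[0,0,0]],[[0,0,-0.13],[0,0,0]],[[0,0,0],[0,0,0]],[[0,0,0],[0,0,0]]]}'
python3 -m crank '{"steps": [[[0,0,0],[0,0,0]],[[0,0,0],[0,0,0]],[[0,0,0],[0,0,0]],[[0,0,0],[0,0,0]],[[0,0,0],[0,0,0]],[[0,0,0],[0,0,0]],[[0,0,0],[0,0,0]],[[0,0,0],[0,0,0]]]}' 24 25
```

```text
time: 34.28
ee_pos: [0.4754, 0.092, 0.0105]
eef_rot: [0.976, 0.218, 0.0, 0.0]
ft_force: [0.3, 1.1, 1.5]
width: 0.054
grip_force: 0.0
time: 34.95
ee_pos: [0.4752, 0.0921, 0.0102]
eef_rot: [0.976, 0.218, 0.0, 0.0]
ft_force: [-1.3, -0.6, 5.7]
width: 0.0317
grip_force: 25.0
```

```bash
python3 -m crank '{"steps": [[[0,0,0.4],[0,0,0]],[[0,0,0.8],[0,0,0]],[[0,0,0.9],[0,0,0]],[[0,0,0.9],[0,0,0]],[[0,-0.3,0.8],[0,0,-0.4]],[[0.06,-0.7,0.4],[0,0,-0.4]],[[0.06,-0.9,0],[0,0,-0.4]],[[0.06,-0.9,0],[0,0,-0.4]],[[0.06,-0.9,0],[0,0,-0.4]],[[0.06,-0.9,0],[0,0,-0.4]]]}'
python3 -m crank '{"steps": [[[0.06,-1,0],[0,0,-0.4]],[[0.06,-1,0],[0,0,-0.4]],[[0.06,-1,0],[0,0,-0.4]],[[0.06,-1,0],[0,0,-0.4]],[[0.06,-1,0],[0,0,-0.4]],[[0.06,-1,0],[0,0,-0.4]],[[0,-1,0],[0,0,-0.4]],[[0,-1,0],[0,0,-0.4]],[[0,-1,0],[0,0,-0.4]],[[0,-1,0],[0,0,-0.4]]]}'
python3 -m crank '{"steps": [[[0,-0.8,0],[0,0,-0.14]],[[0,-0.48,0],[0,0,0]],[[0,0,0],[0,0,0]],[[0,0,-0.6],[0,0,0]],[[0,0,-0.8],[0,0,0]],[[0,0,0],[0,0,0]],[[0,0,0],[0,0,0]],[[0,0,0],[0,0,0]]]}'
```

```text
time: 35.78
ee_pos: [0.4822, -0.0236, 0.1154]
eef_rot: [0.993, 0.115, 0.0, -0.0]
ft_force: [0.1, 0.4, -0.8]
width: 0.032
grip_force: 25.0
time: 36.62
ee_pos: [0.4911, -0.2753, 0.1147]
eef_rot: [0.998, -0.061, -0.0, -0.0]
ft_force: [0.9, 0.3, -0.8]
width: 0.0318
grip_force: 25.0
time: 37.28
ee_pos: [0.492, -0.3043, 0.0807]
eef_rot: [0.998, -0.065, 0.0, 0.0]
ft_force: [-0.1, -0.7, 0.1]
width: 0.0318
grip_force: 25.0
```

```bash
python3 -m crank '{"steps": [[[0,-0.02,-0.7],[0,0,0]],[[0,0,-0.7],[0,0,0]],[[0,0,-0.5],[0,0,0]],[[0,0,-0.35],[0,0,0]],[[0,0,-0.2],[0,0,0]],[[0,0,-0.13],[0,0,0]],[[0,0,-0.08],[0,0,0]],[[0,0,0],[0,0,0]],[[0,0,0],[0,0,0]]]}'
python3 -m crank '{"steps": [[[0,0,-0.04],[0,0,0]],[[0,0,-0.04],[0,0,0]],[[0,0,0],[0,0,0]],[[0,0,0],[0,0,0]]]}'
```

```text
time: 38.03
ee_pos: [0.4918, -0.3055, 0.0139]
eef_rot: [0.998, -0.065, 0.0, 0.0]
ft_force: [-0.3, -0.5, -0.6]
width: 0.0316
grip_force: 25.0
time: 38.37
ee_pos: [0.4918, -0.3055, 0.0122]
eef_rot: [0.998, -0.065, 0.0, 0.0]
ft_force: [-2.5, 0.7, 5.3]
width: 0.0317
grip_force: 25.0
```

Contact. I'll release, rise, back off over the mat and look.

```bash
python3 -m crank '{"steps": [[[0,0,0],[0,0,0]],[[0,0,0],[0,0,0]],[[0,0,0],[0,0,0]],[[0,0,0],[0,0,0]],[[0,0,0.3],[0,0,0]],[[0,0,0.7],[0,0,0]],[[0,0,1],[0,0,0]],[[0,0,1],[0,0,0]],[[0,0,1],[0,0,0]],[[0,0,1],[0,0,0]]]}' 43
python3 -m crank '{"steps": [[[0,1,1],[0,0,0.15]],[[0,1,1],[0,0,0.15]],[[0,1,1],[0,0,0.15]],[[0,1,0],[0,0,0.15]],[[0,1,0],[0,0,0.15]],[[0,1,0],[0,0,0.15]],[[0,1,0],[0,0,0.15]],[[0,1,0],[0,0,0.15]],[[0,1,0],[0,0,0.15]],[[0,1,0],[0,0,0.15]]]}'
python3 -m crank '{"steps": [[[0,1,1],[0,0,0]],[[0,1,1],[0,0,0]],[[-0.6,0,1],[0,0,0]],[[-0.6,0,0],[0,0,0]],[[-0.6,0,0],[0,0,0]],[[-0.6,0,0],[0,0,0]],[[0,0,0],[0,0,0]],[[0,0,0],[0,0,0]],[[0,0,0],[0,0,0]]]}'
python3 - <<'E'
from h import *
from bench import cams
c=cams.camera("wrist");np.savez("w3.npz",**c);cv2.imwrite("pics/w3.png",c["pixels"]);P=cloud(c);Z=P[...,2]
n,L,st,_=cv2.connectedComponentsWithStats(((Z>.028)&(Z<.075)).astype(np.uint8))
for i in range(1,n):
    if 30<st[i,4]<3000 and st[i,1]<250:
        q=P[L==i];zt=np.percentile(q[:,2],98);t=q[q[:,2]>zt-.004][:,:2]*1000
        print(st[i,:5],zt.round(4),[np.round(x,1) for x in cv2.minAreaRect(t.astype(np.float32))])
for lo,hi in((0,200),(300,512)):
    u=np.arange(512)[None];w=P[(Z>.012)&(Z<.02)&(u>=lo)&(u<hi)&(np.arange(384)[:,None]<205)]
    w=w[abs(abs(w[:,1])-.3)<.09][:,:2];print(len(w),cv2.minAreaRect((w*1000).astype(np.float32)))
E
```

```text
time: 39.2
ee_pos: [0.4914, -0.3052, 0.1381]
eef_rot: [0.998, -0.065, 0.0, 0.0]
ft_force: [0.6, -0.7, 0.2]
width: 0.0433
grip_force: 0.0
time: 40.03
ee_pos: [0.4912, -0.054, 0.2119]
eef_rot: [1.0, 0.001, 0.0, 0.0]
ft_force: [0.9, 0.2, 0.1]
width: 0.0428
grip_force: 0.0
time: 40.78
ee_pos: [0.4317, -0.0053, 0.2867]
eef_rot: [1.0, 0.0, 0.0, 0.0]
ft_force: [0.4, -0.3, 0.2]
width: 0.0431
grip_force: 0.0
[244   0  19   8 101] 0.046 [array([639.5,  -0.9]), array([ 3. , 15.3]), np.float64(0.3)]
[306   0  27  11 173] 0.0391 [array([639.1, -89.1]), array([28.5,  9.4]), np.float64(89.9)]
[ 10  14  35  27 653] 0.0595 [array([610.6, 295.1]), array([15.3, 16. ]), np.float64(82.8)]
[468  51  35  25 617] 0.0614 [array([ 567.7, -313. ]), array([14. , 16.1]), np.float64(69.1)]
[ 25  74  33  30 809] 0.0427 [array([535. , 295.3]), array([36.6, 32.1]), np.float64(0.0)]
[447 107  34  29 728] 0.0427 [array([ 490.7, -303.5]), array([32. , 36.4]), np.float64(81.4)]
[305 125  23  22 386] 0.0684 [array([471.2, -91.5]), array([17.3, 17.8]), np.float64(0.1)]
[ 32 135  32  21 500] 0.0637 [array([457.7, 294.4]), array([14.6, 13.9]), np.float64(89.4)]
2349 ((535.466064453125, 295.5775451660156), (230.87550354003906, 98.64720153808594), 0.1556403487920761)
2089 ((492.0242614746094, -304.729248046875), (98.1326675415039, 232.48367309570312), 82.50916290283203)
```

View pics/w3.png

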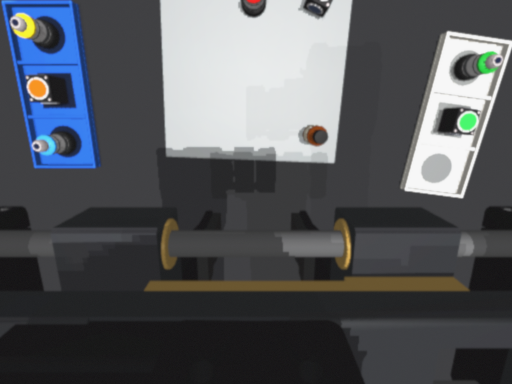

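The picture shows yellow (20,25), orange (38,88) and light blue (42,145) in the blue tray, and green objective (490,62) and green cube (467,121) in the white tray. All five are upright and within about 2 mm of their bay centres. The bottle, red objective and violet cube have not visibly moved.

```bash
python3 -c "
from bench import ticket
print(ticket.close_job())"
```

```text
the job is handed in; nothing more can be done
None
```

Both kits are made up and the job is handed in: all five pieces measured upright and within about 2 mm of their bay centres, the bottle measured unmoved, the red objective and violet cube (partly out of the last picture) looked in place, and the hand-in gave no verdict.

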